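Put the weighing things back in their trays

ROBOT

A 6-joint arm with a two-finger parallel gripper is mounted at the origin on a cart in front of the work surface, level with it; the furniture and walls round the work are solid. World frame = base frame: x ahead of the robot, y to its left, z up, the work surface at z = 0. Lengths are in m, angles in degrees, forces in N, time in s.
With the tool pointing down it reaches from about 0.3 to 0.75 m from the base axis. Payload 8.5 kg.
Tool frame: the origin (TCP) lies midway between the tips of the shut fingers; the grasp point (between the pads) lies 19 mm behind it (env.pinch_z is the z of the grasp point in the tool frame, in m); z points along the fingers, y is the line along which they close (so a half turn about z gives the same grasp; the last joint's range is limited). The gripper opens to 85 mm and grips with 20 to 120 N. Pads are 22 mm wide; open, the fingers measure 114 mm over their backs; the gripper's body (76 mm by 85 mm) begins 54 mm behind the grasp point. The pads swing forward as they close: fully open they stand 13 mm farther back than shut.
Start: joints at [51.033, 21.807, 74.336, -0, 83.858, -12.336], TCP at [0.247, 0.492, 0.231] pointing down, gripper open.
Joint ranges: [-178.18, 178.18], [-50.72, 133.34], [12.68, 142.11], [-81.47, 261.47], [9.98, 163.14], [-165.26, 165.26]. Speed limits (degrees/s): [136.94, 136.94, 180, 180, 180, 180].

INTERFACE

Orientations are given as a 3x3 rotation matrix whose columns are the frame's x, y, z axes.
In Python, from rig import env gives the robot as it stands.
- The arm moves only by the tool arm_command, never from a script. Its argument "deltas" is a list of rows, each an object of numbers: "rx", "ry", "rz": the turn, a rotation vector about the tool's x, y, z in rad; "dx", "dy", "dz": the shift along the tool's x, y, z in m; "fingers": the finger opening in m, from 0 to 0.0854. In form: [{"rx": .., "ry": .., "rz": .., "dx": .., "dy": .., "dz": .., "fingers": ..}, ...]. A call has 1 to 12 rows; each row shifts and turns the commanded pose from where the row before left it, along the tool's axes as they then stand; what a row does not reach is not made up. A row lasts 1/10 s, in which the tool goes at most 50 mm and 8.59 degrees, less where a joint would pass 70% of its speed; a pose out of reach is approached as far as the arm can. A call is refused whole if a number of a shift passes 0.05 or a number of a turn 0.15, either way. A call with a gripper value outside its range is refused whole. The fingers move at their own pace and stop on an object; "squeeze" is the grip in N (left out, the last holds). Time passes only in rows, so rows that do not move let the fingers close. It gives the time, the measured TCP pose, the force, the opening and the grip force at its end, in the units of the state.
- env.observe(): the state, without advancing time (a new reading comes with each control period).
- env.get_image(name): name is "side" or "top" or "wrist"; returns a dict with "color" (400x640x3 uint8, blue, green, red), "camera_matrix" (3x3 intrinsics, pixels), "eye" and "orientation" of the camera in the world. Camera axes: x right, y up, looking along -z (the intrinsics and any distortion apply to the point x, -y, -z); pixel columns grow to the right and rows downward; lengths in m; the calibration is good to about 2 mm. The wrist camera is an equidistant fisheye: a pixel r from the principal point sees the ray r / f radians off the axis. A picture is of the moment at which its call begins. There is no depth.
- env.close_job(): hands the job in; it is judged then, once.
Trained networks look in a picture, given as the dict that the camera call returned (one of the last four; its "shot" number tells which), for a name from the list of things; names that differ only in an ending like _2 or _b are one class to them, and where a whole thing is asked for, a point or a joint stands for the part that bears it (a point fixed in the world has none). Each returns a list of dicts, best first, with "p" (0 to 1); they miss things now and then, are a little off and sometimes report something else, mostly with a low value. They report only what shows in the picture. A call takes as long as a camera call. They do not tell look-alikes from the thing itself.
- env.look_for(query, picture): "box" ([left, top, right, bottom] in pixels, round what is visible of it).
- env.tip_of(query, picture): "location" ([column, row] in pixels: a listed point, or the origin of a listed thing).
The state is a dict: "time_s": time; "q": joint angles; "qvel": joint speeds; "joint_efforts": joint torques, N m; "position": TCP position; "tool_rot": TCP orientation; "ft_force": force on the tool from outside, world axes, zero at the start; "wrist_torque": the same for the moment, N m; "grip_width": finger opening in m; "gripper_force": force on a finger pad.
Only numpy, scipy, OpenCV 4.12 (cv2) and the standard library are available. Lean on these libraries where they do the work, as an engineer would, in place of code of your own. Each camera call takes 0.05 s, during which the arm holds its last target. There are 200 camera calls.

TASK

Weighing is over, so put the five things standing in the middle of the bench back where they belong, upright and flat on the floor of their places: the blue jar in the bay with the blue pad and the yellow jar in the bay with the yellow pad of the grey tray, the larger brass weight in the large well and the smaller one in the small well of the wooden block, and the brown dropper bottle in the white stand. Leave the glass beaker and the white screw-lid tub that stand close by where they are.

Things in the scene. Friction and masses are not known exactly. Their poses are not given: they have to be found in the camera images.
- blue_jar: sample jar with blue paste and blue screw lid, round, 48 mm diameter, 77 mm tall, 0.15 kg; origin at the centre of its underside, z up along its axis; closed, lid fixed; pinch the body from above across the diameter
- yellow_jar: sample jar with yellow paste and yellow screw lid, round, 48 mm diameter, 73 mm tall, 0.16 kg; origin at the centre of its underside, z up along its axis; closed, lid fixed; pinch the body from above
- big_weight: larger brass check weight (500 g): round body 37 mm diameter up to 38 mm, knob 21 mm diameter on top, 50 mm tall in all; origin at the centre of its underside, z up
- small_weight: smaller brass check weight (200 g): round body 28 mm diameter up to 29 mm, knob 16 mm diameter on top, 38 mm tall in all; origin at the centre of its underside, z up
- dropper: brown dropper bottle with black teat: round body 35 mm diameter, of full width up to about 60 mm, then a shoulder to 74 mm and a thin teat 13 mm in diameter to 112 mm, 0.06 kg; origin at the centre of its underside, z up; pinch the body at 45 to 65 mm height, so that the teat stays clear of the gripper's palm
- jar_tray: low grey plastic tray, fixed, 90 mm along its x, 170 mm along its y, 14 mm high; walls 4 mm, floor 4 mm above the bench; a wall across the middle makes two bays of 82 x 79 mm: blue pad, centre at y = +42.5 mm, and yellow pad, centre at y = -42.5 mm (x = 0); origin at the centre of its underside, z up
- weight_block: low wooden block, fixed, 84 mm along its x, 140 mm along its y, 15 mm high, with two grey-lined square wells whose floors are 5 mm above the bench: large well 72 x 70 mm, centre at y = +29 mm, small well 50 x 50 mm, centre at y = -39 mm (x = 0); origin at the centre of its underside, z up
- bottle_stand: small square white stand, fixed, 68 x 68 mm, 14 mm high, with one black-lined bay of 58 x 58 mm in the middle, its floor 5 mm above the bench; origin at the centre of its underside, z up
- beaker: bystander: clear glass beaker, 71 mm diameter, 88 mm tall, loose, to be left standing; origin at the centre of its underside
- lid_tub: bystander: white screw-lid tub, 69 mm diameter, 103 mm tall, loose, to be left standing (not the similar fixed one far back behind the balance); origin at the centre of its underside
Things that resemble listed ones, but are neither listed nor needed, are in the scene too. What is shaped like the blue_jar but turquoise is not meant.

How it is judged (in metres and radians):
At the end, for the whole second after the job is handed in: Each thing stands upright (0.12 rad), at rest on the floor (4 mm) of its own place, from the centre along each side at most: jars 19 x 18 mm in the bay of their colour, large weight 19 mm, small weight 13 mm in their wells, bottle 14 mm in the stand. Beaker and tub have moved less than 30 mm (x of blue_jar in the frame of jar_tray between -0.019 and 0.019 m and y of blue_jar in the frame of jar_tray between 0.0245 and 0.0605 m and z of blue_jar in the frame of jar_tray between 0 and 0.008 m and angle between each of blue_jar, yellow_jar, big_weight, small_weight, dropper's own z axis and vertical below 0.12 rad and linear speed of each of blue_jar, yellow_jar, big_weight, small_weight, dropper below 0.02 m/s and x of yellow_jar in the frame of jar_tray between -0.019 and 0.019 m and y of yellow_jar in the frame of jar_tray between -0.0605 and -0.0245 m and z of yellow_jar in the frame of jar_tray between 0 and 0.008 m and x of big_weight in the frame of weight_block between -0.019 and 0.019 m and y of big_weight in the frame of weight_block between 0.01 and 0.048 m and z of big_weight in the frame of weight_block between 0.001 and 0.009 m and x of small_weight in the frame of weight_block between -0.013 and 0.013 m and y of small_weight in the frame of weight_block between -0.052 and -0.026 m and z of small_weight in the frame of weight_block between 0.001 and 0.009 m and x of dropper in the frame of bottle_stand between -0.014 and 0.014 m and y of dropper in the frame of bottle_stand between -0.014 and 0.014 m and z of dropper in the frame of bottle_stand between 0.001 and 0.009 m and distance of each of beaker, lid_tub from where it was at the start of the episode below 0.03 m); the robot touches nothing.
It fails at once if the glass beaker is knocked over or pushed away (angle between beaker's own z axis and vertical above 0.4 rad or distance of beaker from where it was at the start of the episode above 0.04 m).
It fails at once if the white screw-lid tub is knocked over or pushed away (angle between lid_tub's own z axis and vertical above 0.4 rad or distance of lid_tub from where it was at the start of the episode above 0.04 m).
It also fails if it takes over 128 s, if anything falls off the work surface, if the arm or the gripper's body presses on something with over 40 N, if the wrist force passes 120 N, or if a joint passes its speed limit or range.

## Working session

There is one attempt and no reset: what is moved stays moved. The work goes in short steps, Python scripts to look and compute and a tool call to move; the robot and the scene stay as the last step left them, time stands still between calls to the robot, and variables do not carry over. Pictures are saved under pics/ and viewed, at most 14 in all, crops included, and the job is handed in when it is done.

Besides the shell and the picture viewer there is one more tool, called after "Request:" in YAML: its name, and indented under it one key for each argument. arm_command: Moves the arm, as the interface text tells. Its arguments: {"type":"object","properties":{"deltas":{"type":"array"},"squeeze":{"type":"number"}},"required":["deltas"]}

```bash
mkdir -p pics; ls; cat > h.py <<'E'
import numpy as np, cv2
from rig import env
def save(p,n): cv2.imwrite(f'pics/{n}.png',p['color'])
def ray(p,uv,fish=False):
    K=np.array(p['camera_matrix']);x=(uv[0]-K[0,2])/K[0,0];y=(uv[1]-K[1,2])/K[1,1]
    if fish:
        t=np.hypot(x,y);s=np.sin(t)/max(t,1e-9);d=np.array([x*s,-y*s,-np.cos(t)])
    else: d=np.array([x,-y,-1.])
    d=np.array(p['orientation'])@d
    return np.array(p['eye']),d/np.linalg.norm(d)
def atz(p,uv,z,fish=False):
    e,d=ray(p,uv,fish);return e+d*(z-e[2])/d[2]
def tri(rays):
    A=np.zeros((3,3));b=np.zeros(3)
    for e,d in rays:
        M=np.eye(3)-np.outer(d,d);A+=M;b+=M@e
    x=np.linalg.solve(A,b);return x,[float(np.linalg.norm(np.cross(x-e,d))) for e,d in rays]
def proj(p,X,fish=False):
    c=np.array(p['orientation']).T@(np.array(X)-np.array(p['eye']));v=np.array([c[0],-c[1]])/-c[2]
    if fish:
        r=np.hypot(*v);v=v*np.arctan(r)/max(r,1e-9)
    K=np.array(p['camera_matrix']);return np.array([K[0,0]*v[0]+K[0,2],K[1,1]*v[1]+K[1,2]])
names='blue_jar yellow_jar big_weight small_weight dropper jar_tray weight_block bottle_stand beaker lid_tub'.split()
E
python3 - <<'E'
from h import *
np.set_printoptions(precision=3,suppress=True)
for n in ['top','side','wrist']:
    p=env.get_image(n);save(p,n+'0');print(n,p['eye'],p['camera_matrix'],p['orientation'])
    for q in names:
        print(q,[(np.round(r['location']).tolist(),round(r['p'],2)) for r in env.tip_of(q,p)[:4]],[(np.round(r['box']).astype(int).tolist(),round(r['p'],2)) for r in env.look_for(q,p)[:4]])
E
```

```text
pics
top [ 0.3   -0.003  1.358] [[502.606   0.    310.141]
 [  0.    502.606 196.507]
 [  0.      0.      1.   ]] [[-0.025  0.985 -0.171]
 [-1.    -0.025  0.006]
 [ 0.002  0.171  0.985]]
blue_jar [([267.0, 244.0], 0.57), ([305.0, 199.0], 0.55)] [([300, 220, 315, 242], 0.81), ([256, 234, 281, 257], 0.71), ([294, 182, 312, 205], 0.53)]
yellow_jar [([238.0, 236.0], 0.54), ([338.0, 213.0], 0.41)] [([224, 225, 247, 248], 0.88)]
big_weight [([378.0, 230.0], 0.6)] [([368, 221, 385, 234], 0.46)]
small_weight [([338.0, 215.0], 0.45)] [([334, 207, 346, 218], 0.5)]
dropper [([270.0, 210.0], 0.51)] [([366, 132, 400, 168], 0.61), ([264, 201, 277, 217], 0.45)]
jar_tray [([308.0, 153.0], 0.66)] [([280, 130, 342, 171], 0.89)]
weight_block [([442.0, 202.0], 0.88)] [([418, 181, 475, 222], 0.81)]
bottle_stand [([176.0, 218.0], 0.67)] [([158, 200, 187, 231], 0.95)]
beaker [] [([210, 137, 239, 168], 0.95), ([225, 226, 247, 246], 0.57)]
lid_tub [([378.0, 156.0], 0.7)] [([368, 133, 400, 166], 0.97)]
side [ 0.587 -0.908  0.881] [[445.623   0.    324.834]
 [  0.    445.623 198.096]
 [  0.      0.      1.   ]
[... 714 characters left out ...]
[317, 132, 341, 150], 0.8), ([291, 186, 308, 220], 0.45)]
beaker [([372.0, 172.0], 0.83)] [([363, 143, 386, 174], 0.55)]
lid_tub [([372.0, 276.0], 0.6), ([309.0, 328.0], 0.38)] [([359, 237, 390, 288], 0.72)]
wrist [0.18  0.526 0.373] [[309.707   0.    321.641]
 [  0.    309.707 198.704]
 [  0.      0.      1.   ]] [[ 0.449 -0.855 -0.259]
 [ 0.894  0.43   0.129]
 [ 0.    -0.289  0.957]]
blue_jar [([172.0, 345.0], 0.68)] [([153, 347, 186, 386], 0.67)]
yellow_jar [] []
big_weight [] []
small_weight [] []
dropper [([201.0, 378.0], 0.43)] [([186, 382, 194, 387], 0.55)]
jar_tray [] []
weight_block [] []
bottle_stand [([311.0, 339.0], 0.64)] [([292, 317, 335, 339], 0.74)]
beaker [] []
lid_tub [] []
```

```bash
python3 - <<'E'
import cv2
a=cv2.imread('pics/top0.png')[110:270,130:490];cv2.imwrite('pics/top0c.png',cv2.resize(a,None,fx=2.2,fy=2.2,interpolation=cv2.INTER_CUBIC))
a=cv2.imread('pics/side0.png')[110:380,230:430];cv2.imwrite('pics/side0c.png',cv2.resize(a,None,fx=2.2,fy=2.2,interpolation=cv2.INTER_CUBIC))
E
```

```text
(no output)
```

View pics/top0c.png

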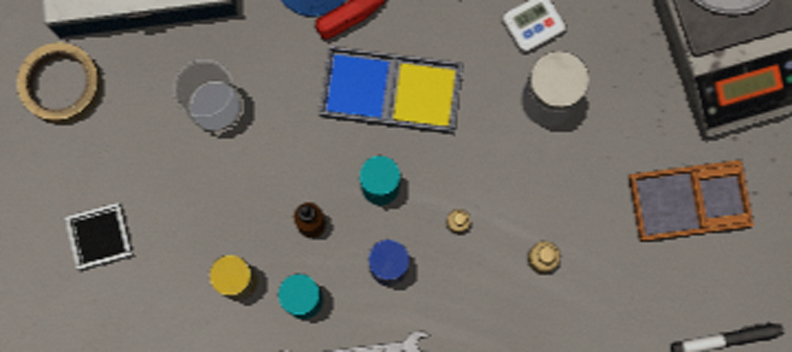

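View pics/side0c.png

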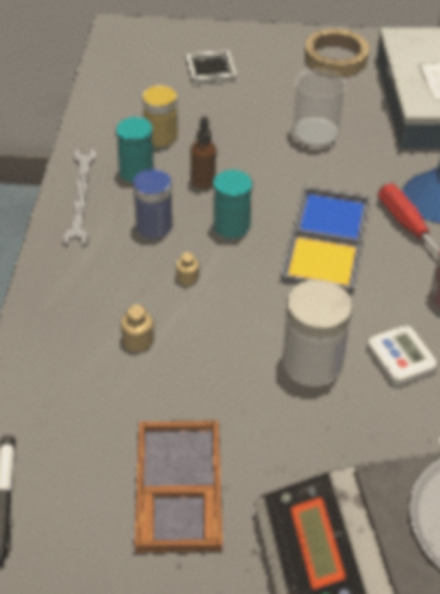

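The top view (crop scale 2.2, offset 130,110) shows the yellow lid at about (235,235), the blue lid at (307,229), the dropper teat at (270,206), the small weight knob at (338,210) and the big weight knob at (378,226). Two turquoise decoys stand at (303,191) and (266,244). The blue pad and the large well are both on the +y side. Next I measure all of these from the two views.

```bash
python3 - <<'E'
from h import *
np.set_printoptions(precision=3,suppress=True)
T=env.get_image('top');S=env.get_image('side')
def c(off,x,y): return [off[0]+(x+.5)/2.2-.5,off[1]+(y+.5)/2.2-.5]
t=lambda x,y:c((130,110),x,y); s=lambda x,y:c((230,110),x,y)
M={'blue_lid':(t(389,260),s(153,182)),'yellow_lid':(t(231,274),s(160,96)),'turqA':(t(380,178),s(233,184)),'turqB':(t(299,294),s(135,128)),
'teat':(t(307,210),s(204,122)),'small_knob':(t(460,217),s(187,259)),'big_knob':(t(546,254),s(137,312)),
'bluepad':(t(358,87),s(333,215)),'yelpad':(t(425,95),s(322,261)),'lgwell':(t(668,204),s(179,457)),'smwell':(t(725,195),s(180,517)),'stand':(t(99,237),s(211,67)),
'tubtop':(t(559,80),s(319,304)),'beaktop':(t(216,107),s(319,86))}
for k,(a,b) in M.items():
    x,e=tri([ray(T,a),ray(S,b)]);print(k,x,np.round(e[0]*1000,1))
# orientation of tray, block, stand by corners (top view, z of rim)
for k,z,cs in [('tray',.014,[(334,47),(464,63),(455,133),(320,116)]),('block',.015,[(629,174),(744,160),(752,224),(640,241)]),('stand',.014,[(66,215),(122,203),(133,257),(78,270)])]:
    P=np.array([atz(T,t(*q),z)[:2] for q in cs]);print(k,P.mean(0),np.linalg.norm(np.diff(P,axis=0),axis=1),[np.degrees(np.arctan2(*(P[i]-P[j])[::-1])) for i,j in((0,1),(3,2),(0,3),(1,2))])
hsv=cv2.cvtColor(T['color'],cv2.COLOR_BGR2HSV)
for k,lo,hi,z in [('yel',(20,110,90),(35,255,255),.073),('blue',(105,120,60),(128,255,255),.077)]:
    n,_,st,ce=cv2.connectedComponentsWithStats(cv2.inRange(hsv,lo,hi))
    for i in range(1,n):
        if st[i,4]>60: print(k,st[i],ce[i],atz(T,ce[i],z),atz(T,ce[i],.005))
st=env.observe();print(st['position'],st['tool_rot'],env.pinch_z,st['time_s'])
w=env.get_image('wrist');R=np.array(st['tool_rot']);print('cam in tool',R.T@(np.array(w['eye'])-st['position']),R.T@np.array(w['orientation']))
E
```

```text
blue_lid [0.444 0.001 0.076] 2.6
yellow_lid [0.432 0.185 0.073] 1.6
turqA [0.543 0.009 0.072] 3.3
turqB [0.407 0.106 0.076] 2.5
teat [0.501 0.093 0.102] 1.9
small_knob [ 0.497 -0.087  0.033] 0.6
big_knob [ 0.449 -0.187  0.046] 1.9
bluepad [0.673 0.035 0.006] 3.6
yelpad [ 0.66  -0.05   0.006] 2.6
lgwell [ 0.512 -0.346  0.009] 2.5
smwell [ 0.521 -0.415  0.014] 2.3
stand [0.489 0.357 0.006] 2.2
tubtop [ 0.649 -0.205  0.099] 2.0
beaktop [0.64  0.202 0.087] 12.6
tray [ 0.663 -0.01 ] [0.165 0.091 0.17 ] [np.float64(81.29419279269112), np.float64(81.20435203703792), np.float64(-11.973814974549365), np.float64(-9.120106050069566)]
block [ 0.514 -0.374] [0.144 0.08  0.14 ] [np.float64(95.58755570921984), np.float64(97.19149056071632), np.float64(5.6915058733346635), np.float64(2.480732274010869)]
stand [0.487 0.354] [0.07  0.069 0.068] [np.float64(100.91898768505962), np.float64(102.03903328553731), np.float64(13.484487540060986), np.float64(12.229229775319777)]
yel [309 139  28  28 663] [322.614 152.621] [ 0.64  -0.047  0.073] [ 0.658 -0.049  0.005]
yel [225 226  19  18 267] [234.154 234.562] [0.43  0.186 0.073] [0.436 0.196 0.005]
blue [255  83  35  34 843] [272.096 100.554] [0.786 0.084 0.077] [0.813 0.089 0.005]
blue [278 135  29  29 668] [292.087 148.681] [0.652 0.033 0.077] [0.671 0.035 0.005]
blue [298 219  18  18 250] [306.312 227.688] [0.442 0.001 0.077] [0.45  0.001 0.005]
[0.247 0.492 0.231] [[-0.894  0.448 -0.   ]
 [ 0.448  0.894 -0.   ]
 [-0.    -0.    -1.   ]] -0.0187 3.25
cam in tool [ 0.075  0.001 -0.142] [[-0.     0.957  0.289]
 [ 1.     0.001 -0.   ]
 [-0.     0.289 -0.957]]
```

Request:
arm_command:
  deltas:
    - {"rz":0.138}
    - {"rz":0.138}
    - {"rz":0.138}
    - {"rz":0.138}
    - {"rz":0.138}
    - {"rz":0.138}
    - {"rz":0.138}
    - {"rz":0.138}
    - {}

```text
invalid input
```

Request:
arm_command:
  deltas:
    - {"dx":-0.039,"dy":0.02}
    - {"dx":-0.039,"dy":0.02}
    - {"dx":-0.039,"dy":0.02}
    - {"dx":-0.039,"dy":0.02}
    - {"dx":-0.039,"dy":0.02}
    - {"dx":-0.039,"dy":0.02}
    - {"dx":-0.039,"dy":0.02}
    - {"dx":-0.039,"dy":0.02}
    - {"dx":-0.039,"dy":0.02}
    - {"dx":-0.039,"dy":0.02}
    - {}
    - {}

```text
invalid input
```

```bash
python3 - <<'E'
from h import *
np.set_printoptions(precision=3,suppress=True)
st=env.observe();print(st['position'],st['tool_rot'],st['time_s'],st['q'])
w=env.get_image('wrist');save(w,'w1')
K={'blue_lid':[0.443,0.001,0.077],'yellow_lid':[0.431,0.185,0.073],'teat':[.501,.093,.112],'small_knob':[.497,-.087,.038],'big_knob':[.449,-.187,.05],'bluepad':[.672,.035,.005],'yelpad':[.66,-.049,.005],'lgwell':[.512,-.346,.005],'smwell':[.52,-.413,.005],'stand':[.488,.355,.005]}
im=w['color'].copy()
for k,X in K.items():
    u=proj(w,X,True);print(k,u);cv2.drawMarker(im,tuple(int(round(v)) for v in u),(0,0,255),0,8)
cv2.imwrite('pics/w1m.png',im)
E
```

```text
[0.247 0.492 0.231] [[-0.894  0.448 -0.   ]
 [ 0.448  0.894 -0.   ]
 [ 0.    -0.    -1.   ]] 3.3 [ 51.034  21.808  74.337   0.001  83.856 -12.337]
blue_lid [132.732 394.756]
yellow_lid [196.866 376.611]
teat [178.79  424.851]
small_knob [133.912 401.026]
big_knob [ 94.644 393.198]
bluepad [225.539 429.865]
yelpad [196.201 430.02 ]
lgwell [ 91.136 400.444]
smwell [ 82.838 402.962]
stand [312.265 343.998]
```

View pics/w1m.png

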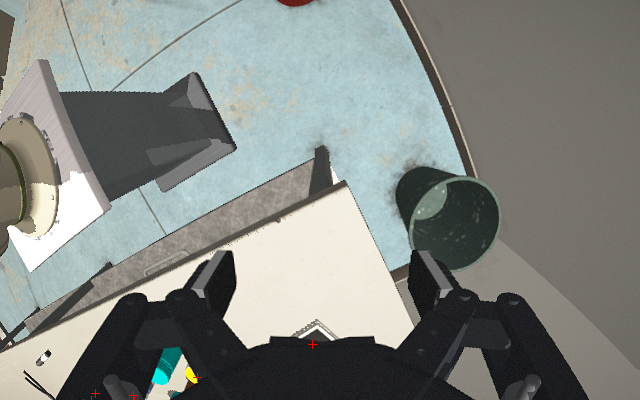

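The moves were refused, probably because every key is required. The wrist picture shows the fingers at (215,270) and (430,270), and it looks toward the tool's +x side.

Request:
arm_command:
  deltas:
    - {"rx":0,"ry":0,"rz":0.138,"dx":0,"dy":0,"dz":0,"fingers":0.085}
    - {"rx":0,"ry":0,"rz":0.138,"dx":0,"dy":0,"dz":0,"fingers":0.085}
    - {"rx":0,"ry":0,"rz":0.138,"dx":0,"dy":0,"dz":0,"fingers":0.085}
    - {"rx":0,"ry":0,"rz":0.138,"dx":0,"dy":0,"dz":0,"fingers":0.085}
    - {"rx":0,"ry":0,"rz":0.138,"dx":0,"dy":0,"dz":0,"fingers":0.085}
    - {"rx":0,"ry":0,"rz":0.138,"dx":0,"dy":0,"dz":0,"fingers":0.085}
    - {"rx":0,"ry":0,"rz":0.138,"dx":0,"dy":0,"dz":0,"fingers":0.085}
    - {"rx":0,"ry":0,"rz":0.14,"dx":0,"dy":0,"dz":0,"fingers":0.085}
    - {"rx":0,"ry":0,"rz":0,"dx":0,"dy":0,"dz":0,"fingers":0.085}
  squeeze: 40

```text
time_s: 4.25
position: [0.2465, 0.4916, 0.2313]
tool_rot: [[0.001, 1.0, 0.0], [1.0, -0.001, -0.0], [-0.0, 0.0, -1.0]]
ft_force: [0.3, 0.6, 0.1]
grip_width: 0.085
gripper_force: 0.0
```

Request:
arm_command:
  deltas:
    - {"rx":0,"ry":0,"rz":0,"dx":-0.038,"dy":0.023,"dz":0,"fingers":0.085}
    - {"rx":0,"ry":0,"rz":0,"dx":-0.038,"dy":0.023,"dz":0,"fingers":0.085}
    - {"rx":0,"ry":0,"rz":0,"dx":-0.038,"dy":0.023,"dz":0,"fingers":0.085}
    - {"rx":0,"ry":0,"rz":0,"dx":-0.038,"dy":0.023,"dz":0,"fingers":0.085}
    - {"rx":0,"ry":0,"rz":0,"dx":-0.038,"dy":0.023,"dz":0,"fingers":0.085}
    - {"rx":0,"ry":0,"rz":0,"dx":-0.038,"dy":0.023,"dz":0,"fingers":0.085}
    - {"rx":0,"ry":0,"rz":0,"dx":-0.038,"dy":0.023,"dz":0,"fingers":0.085}
    - {"rx":0,"ry":0,"rz":0,"dx":-0.04,"dy":0.023,"dz":0,"fingers":0.085}
    - {"rx":0,"ry":0,"rz":0,"dx":0,"dy":0,"dz":0,"fingers":0.085}
    - {"rx":0,"ry":0,"rz":0,"dx":0,"dy":0,"dz":0,"fingers":0.085}

```text
time_s: 5.25
position: [0.4308, 0.185, 0.2313]
tool_rot: [[-0.001, 1.0, -0.0], [1.0, 0.001, 0.0], [0.0, -0.0, -1.0]]
ft_force: [-0.2, -0.1, -0.4]
grip_width: 0.0852
gripper_force: 0.0
```

```bash
cat > look.py <<'E'
from h import *
import sys
np.set_printoptions(precision=3,suppress=True)
K={'blue_lid':[0.443,0.001,0.077],'yellow_lid':[0.431,0.185,0.073],'teat':[.501,.093,.112],'small_knob':[.497,-.087,.038],'big_knob':[.449,-.187,.05],'bluepad':[.672,.035,.005],'yelpad':[.66,-.049,.005],'lgwell':[.512,-.346,.005],'smwell':[.52,-.413,.005],'stand':[.488,.355,.005]}
st=env.observe();print(st['position'],st['time_s'],np.round(st['q'],1))
w=env.get_image('wrist');im=w['color'].copy()
for k,X in K.items():
    u=proj(w,X,True)
    if 0<u[0]<640 and 0<u[1]<400: print(k,u);cv2.drawMarker(im,tuple(int(round(v)) for v in u),(0,0,255),0,8)
cv2.imwrite(f'pics/{sys.argv[1]}.png',im)
E
python3 look.py w2
```

```text
[0.431 0.185 0.231] 5.25 [ 8.7 13.7 86.5  0.  79.9  8.7]
blue_lid [331.933 330.459]
yellow_lid [322.404 183.809]
teat [391.972 282.771]
small_knob [366.065 355.559]
bluepad [481.445 270.888]
yelpad [463.368 315.684]
stand [370.821  31.08 ]
```

View pics/w2.png

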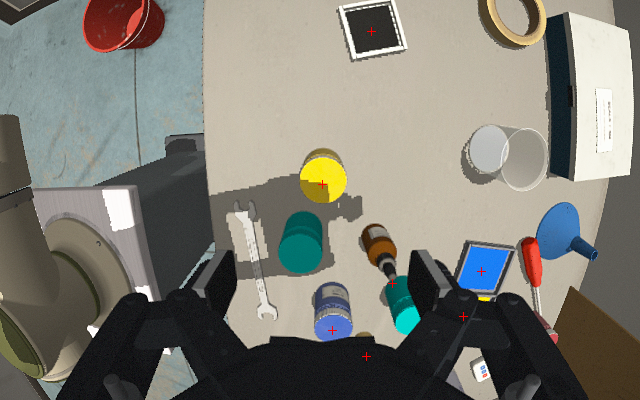

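The marks agree with the wrist view to about 4 px (yellow lid at (324,180), marked at (322,184)), so the positions hold within 4 mm. Descending on the yellow jar.

Request:
arm_command:
  deltas:
    - {"rx":0,"ry":0,"rz":0,"dx":0.002,"dy":0.001,"dz":0.04,"fingers":0.085}
    - {"rx":0,"ry":0,"rz":0,"dx":0,"dy":0,"dz":0.04,"fingers":0.085}
    - {"rx":0,"ry":0,"rz":0,"dx":0,"dy":0,"dz":0.04,"fingers":0.085}
    - {"rx":0,"ry":0,"rz":0,"dx":0,"dy":0,"dz":0.04,"fingers":0.085}
    - {"rx":0,"ry":0,"rz":0,"dx":0,"dy":0,"dz":0.03,"fingers":0.085}
    - {"rx":0,"ry":0,"rz":0,"dx":0,"dy":0,"dz":0.011,"fingers":0.085}
    - {"rx":0,"ry":0,"rz":0,"dx":0,"dy":0,"dz":0,"fingers":0.085}
    - {"rx":0,"ry":0,"rz":0,"dx":0,"dy":0,"dz":0,"fingers":0.03}
    - {"rx":0,"ry":0,"rz":0,"dx":0,"dy":0,"dz":0,"fingers":0.03}
    - {"rx":0,"ry":0,"rz":0,"dx":0,"dy":0,"dz":0,"fingers":0.03}
    - {"rx":0,"ry":0,"rz":0,"dx":0,"dy":0,"dz":0,"fingers":0.03}
    - {"rx":0,"ry":0,"rz":0,"dx":0,"dy":0,"dz":0,"fingers":0.03}
  squeeze: 40

```text
time_s: 6.5
position: [0.4318, 0.188, 0.0314]
tool_rot: [[-0.0, 1.0, 0.002], [1.0, 0.0, 0.001], [0.001, 0.002, -1.0]]
ft_force: [-2.5, 2.2, 5.1]
grip_width: 0.0472
gripper_force: 40.5
```

Request:
arm_command:
  deltas:
    - {"rx":0,"ry":0,"rz":0,"dx":0,"dy":0,"dz":-0.03,"fingers":0.03}
    - {"rx":0,"ry":0,"rz":0,"dx":0,"dy":0,"dz":-0.04,"fingers":0.03}
    - {"rx":0,"ry":0,"rz":0,"dx":0,"dy":0,"dz":-0.04,"fingers":0.03}
    - {"rx":0,"ry":0,"rz":0,"dx":0,"dy":0,"dz":-0.04,"fingers":0.03}
    - {"rx":0,"ry":0,"rz":0,"dx":-0.02,"dy":0.02,"dz":0,"fingers":0.03}
    - {"rx":0,"ry":0,"rz":0,"dx":-0.034,"dy":0.032,"dz":0,"fingers":0.03}
    - {"rx":0,"ry":0,"rz":0,"dx":-0.034,"dy":0.032,"dz":0,"fingers":0.03}
    - {"rx":0,"ry":0,"rz":0,"dx":-0.034,"dy":0.032,"dz":0,"fingers":0.03}
    - {"rx":0,"ry":0,"rz":0,"dx":-0.034,"dy":0.032,"dz":0,"fingers":0.03}
    - {"rx":0,"ry":0,"rz":0,"dx":-0.034,"dy":0.032,"dz":0,"fingers":0.03}
    - {"rx":0,"ry":0,"rz":0,"dx":-0.028,"dy":0.027,"dz":0,"fingers":0.03}
    - {"rx":0,"ry":0,"rz":0,"dx":-0.02,"dy":0.02,"dz":0,"fingers":0.03}

```text
time_s: 7.7
position: [0.6596, -0.0525, 0.1804]
tool_rot: [[0.001, 1.0, 0.0], [1.0, -0.001, -0.0], [-0.0, 0.0, -1.0]]
ft_force: [-0.5, 0.3, -1.8]
grip_width: 0.0473
gripper_force: 42.2
```

Request:
arm_command:
  deltas:
    - {"rx":0,"ry":0,"rz":0,"dx":0,"dy":0,"dz":0,"fingers":0.03}
    - {"rx":0,"ry":0,"rz":0,"dx":0,"dy":0,"dz":0,"fingers":0.03}
    - {"rx":0,"ry":0,"rz":0,"dx":0,"dy":0,"dz":0,"fingers":0.03}

```text
time_s: 8.0
position: [0.658, -0.0495, 0.1807]
tool_rot: [[-0.001, 1.0, -0.0], [1.0, 0.001, 0.0], [0.0, -0.0, -1.0]]
ft_force: [0.3, 0.5, -1.0]
grip_width: 0.0471
gripper_force: 42.2
```

```bash
python3 look.py w3
```

```text
[ 0.658 -0.05   0.181] 8.0 [-14.6  35.   59.7   0.   85.3 -14.6]
blue_lid [ 98.945 149.263]
teat [120.304  37.11 ]
small_knob [171.93  222.403]
big_knob [149.994 301.26 ]
bluepad [336.15   98.736]
yelpad [324.108 179.297]
lgwell [227.079 370.113]
smwell [238.963 395.805]
```

View pics/w3.png

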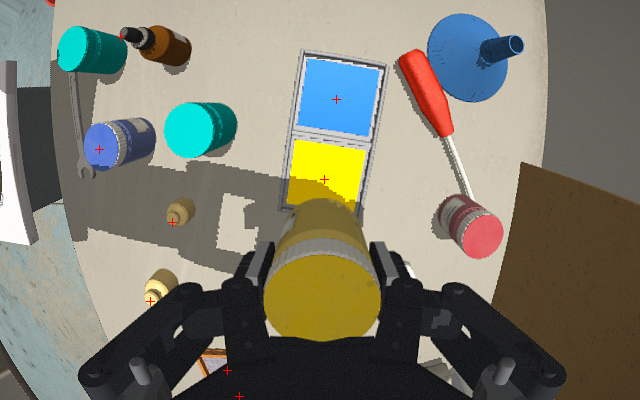

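The yellow jar is held upright above its bay. The pads appear at (339,97) and (328,178), within 4 px of the marks. Lowering.

Request:
arm_command:
  deltas:
    - {"rx":0,"ry":0,"rz":0,"dx":0,"dy":0.002,"dz":0.04,"fingers":0.03}
    - {"rx":0,"ry":0,"rz":0,"dx":0,"dy":0,"dz":0.04,"fingers":0.03}
    - {"rx":0,"ry":0,"rz":0,"dx":0,"dy":0,"dz":0.04,"fingers":0.03}
    - {"rx":0,"ry":0,"rz":0,"dx":0,"dy":0,"dz":0.017,"fingers":0.03}
    - {"rx":0,"ry":0,"rz":0,"dx":0,"dy":0,"dz":0.006,"fingers":0.03}
    - {"rx":0,"ry":0,"rz":0,"dx":0,"dy":0,"dz":0.001,"fingers":0.03}
    - {"rx":0,"ry":0,"rz":0,"dx":0,"dy":0,"dz":0,"fingers":0.03}
    - {"rx":0,"ry":0,"rz":0,"dx":0,"dy":0,"dz":0,"fingers":0.03}

```text
time_s: 8.85
position: [0.6612, -0.0504, 0.0378]
tool_rot: [[-0.0, 1.0, 0.003], [1.0, 0.0, -0.001], [-0.001, 0.003, -1.0]]
ft_force: [0.3, -1.2, -0.8]
grip_width: 0.0473
gripper_force: 42.2
```

Request:
arm_command:
  deltas:
    - {"rx":0,"ry":0,"rz":0,"dx":0,"dy":0,"dz":0.001,"fingers":0.03}
    - {"rx":0,"ry":0,"rz":0,"dx":0,"dy":0,"dz":0.001,"fingers":0.03}
    - {"rx":0,"ry":0,"rz":0,"dx":0,"dy":0,"dz":0,"fingers":0.055}
    - {"rx":0,"ry":0,"rz":0,"dx":0,"dy":0,"dz":0,"fingers":0.07}
    - {"rx":0,"ry":0,"rz":0,"dx":0,"dy":0,"dz":0,"fingers":0.085}
    - {"rx":0,"ry":0,"rz":0,"dx":0,"dy":0,"dz":0,"fingers":0.085}
    - {"rx":0,"ry":0,"rz":0,"dx":0,"dy":0,"dz":0,"fingers":0.085}
    - {"rx":0,"ry":0,"rz":0,"dx":0,"dy":0,"dz":0,"fingers":0.085}

```text
time_s: 9.65
position: [0.6605, -0.0504, 0.0343]
tool_rot: [[-0.0, 1.0, -0.0], [1.0, 0.0, 0.0], [0.0, -0.0, -1.0]]
ft_force: [0.2, -0.3, 0.6]
grip_width: 0.0852
gripper_force: 0.0
```

Request:
arm_command:
  deltas:
    - {"rx":0,"ry":0,"rz":0,"dx":0,"dy":0,"dz":-0.03,"fingers":0.085}
    - {"rx":0,"ry":0,"rz":0,"dx":0,"dy":0,"dz":-0.04,"fingers":0.085}
    - {"rx":0,"ry":0,"rz":0,"dx":0,"dy":0,"dz":-0.04,"fingers":0.085}
    - {"rx":0,"ry":0,"rz":0,"dx":0,"dy":0,"dz":-0.036,"fingers":0.085}
    - {"rx":0,"ry":0,"rz":0,"dx":0.009,"dy":-0.036,"dz":0,"fingers":0.085}
    - {"rx":0,"ry":0,"rz":0,"dx":0.009,"dy":-0.036,"dz":0,"fingers":0.085}
    - {"rx":0,"ry":0,"rz":0,"dx":0.009,"dy":-0.036,"dz":0,"fingers":0.085}
    - {"rx":0,"ry":0,"rz":0,"dx":0.009,"dy":-0.036,"dz":0,"fingers":0.085}
    - {"rx":0,"ry":0,"rz":0,"dx":0.009,"dy":-0.036,"dz":0,"fingers":0.085}
    - {"rx":0,"ry":0,"rz":0,"dx":0.009,"dy":-0.037,"dz":0,"fingers":0.085}
    - {"rx":0,"ry":0,"rz":0,"dx":0,"dy":0,"dz":0,"fingers":0.085}
    - {"rx":0,"ry":0,"rz":0,"dx":0,"dy":0,"dz":0,"fingers":0.085}

```text
time_s: 10.85
position: [0.4436, 0.0036, 0.1809]
tool_rot: [[-0.0, 1.0, 0.001], [1.0, 0.0, -0.0], [-0.0, 0.001, -1.0]]
ft_force: [-0.3, -0.7, -0.2]
grip_width: 0.0848
gripper_force: 0.0
```

```bash
python3 look.py w4; python3 - <<'E'
import cv2
a=cv2.imread('pics/w4.png');cv2.imwrite('pics/w4c.png',a)
E
```

```text
[0.444 0.004 0.181] 10.85 [-14.9  14.   95.2  -0.   70.7 -14.9]
blue_lid [321.266 202.669]
teat [406.014  89.535]
small_knob [372.107 270.349]
big_knob [326.472 346.96 ]
bluepad [514.04  156.424]
yelpad [496.463 223.052]
lgwell [364.334 394.119]
```

View pics/w4.png

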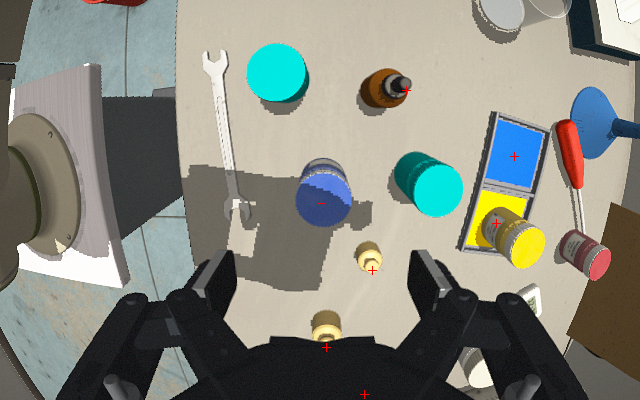

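The yellow jar stands in its bay at (515,240). The blue lid is at (324,198), 5 px from its mark. Grasping the blue jar.

Request:
arm_command:
  deltas:
    - {"rx":0,"ry":0,"rz":0,"dx":0,"dy":0.001,"dz":0.04,"fingers":0.085}
    - {"rx":0,"ry":0,"rz":0,"dx":0,"dy":0,"dz":0.04,"fingers":0.085}
    - {"rx":0,"ry":0,"rz":0,"dx":0,"dy":0,"dz":0.04,"fingers":0.085}
    - {"rx":0,"ry":0,"rz":0,"dx":0,"dy":0,"dz":0.021,"fingers":0.085}
    - {"rx":0,"ry":0,"rz":0,"dx":0,"dy":0,"dz":0.007,"fingers":0.085}
    - {"rx":0,"ry":0,"rz":0,"dx":0,"dy":0,"dz":0,"fingers":0.085}
    - {"rx":0,"ry":0,"rz":0,"dx":0,"dy":0,"dz":0,"fingers":0.03}
    - {"rx":0,"ry":0,"rz":0,"dx":0,"dy":0,"dz":0,"fingers":0.03}
    - {"rx":0,"ry":0,"rz":0,"dx":0,"dy":0,"dz":0,"fingers":0.03}
    - {"rx":0,"ry":0,"rz":0,"dx":0,"dy":0,"dz":0,"fingers":0.03}
    - {"rx":0,"ry":0,"rz":0,"dx":0,"dy":0,"dz":0,"fingers":0.03}
  squeeze: 40

```text
time_s: 12.0
position: [0.4451, 0.0035, 0.0334]
tool_rot: [[-0.0, 1.0, 0.002], [1.0, 0.0, -0.001], [-0.001, 0.002, -1.0]]
ft_force: [-0.9, 0.1, 5.5]
grip_width: 0.0474
gripper_force: 40.3
```

Request:
arm_command:
  deltas:
    - {"rx":0,"ry":0,"rz":0,"dx":0,"dy":0,"dz":-0.03,"fingers":0.03}
    - {"rx":0,"ry":0,"rz":0,"dx":0,"dy":0,"dz":-0.04,"fingers":0.03}
    - {"rx":0,"ry":0,"rz":0,"dx":0,"dy":0,"dz":-0.04,"fingers":0.03}
    - {"rx":0,"ry":0,"rz":0,"dx":0,"dy":0,"dz":-0.03,"fingers":0.03}
    - {"rx":0,"ry":0,"rz":0,"dx":0.003,"dy":0.02,"dz":0,"fingers":0.03}
    - {"rx":0,"ry":0,"rz":0,"dx":0.005,"dy":0.035,"dz":0,"fingers":0.03}
    - {"rx":0,"ry":0,"rz":0,"dx":0.005,"dy":0.035,"dz":0,"fingers":0.03}
    - {"rx":0,"ry":0,"rz":0,"dx":0.005,"dy":0.035,"dz":0,"fingers":0.03}
    - {"rx":0,"ry":0,"rz":0,"dx":0.005,"dy":0.035,"dz":0,"fingers":0.03}
    - {"rx":0,"ry":0,"rz":0,"dx":0.005,"dy":0.035,"dz":0,"fingers":0.03}
    - {"rx":0,"ry":0,"rz":0,"dx":0.002,"dy":0.032,"dz":0,"fingers":0.03}
    - {"rx":0,"ry":0,"rz":0,"dx":0,"dy":0,"dz":0,"fingers":0.03}

```text
time_s: 13.2
position: [0.6738, 0.0338, 0.1715]
tool_rot: [[-0.0, 1.0, 0.001], [1.0, 0.0, 0.0], [0.0, 0.001, -1.0]]
ft_force: [-1.5, 0.0, -2.2]
grip_width: 0.0472
gripper_force: 42.2
```

Request:
arm_command:
  deltas:
    - {"rx":0,"ry":0,"rz":0,"dx":0,"dy":0,"dz":0,"fingers":0.03}
    - {"rx":0,"ry":0,"rz":0,"dx":0,"dy":0,"dz":0,"fingers":0.03}

```text
time_s: 13.4
position: [0.6707, 0.0337, 0.1726]
tool_rot: [[-0.0, 1.0, -0.0], [1.0, 0.0, 0.0], [0.0, -0.0, -1.0]]
ft_force: [-0.6, 0.6, -0.5]
grip_width: 0.0477
gripper_force: 42.2
```

Request:
arm_command:
  deltas:
    - {"rx":0,"ry":0,"rz":0,"dx":0,"dy":0,"dz":0.04,"fingers":0.03}
    - {"rx":0,"ry":0,"rz":0,"dx":0,"dy":0,"dz":0.04,"fingers":0.03}
    - {"rx":0,"ry":0,"rz":0,"dx":0,"dy":0,"dz":0.035,"fingers":0.03}
    - {"rx":0,"ry":0,"rz":0,"dx":0,"dy":0,"dz":0.015,"fingers":0.03}
    - {"rx":0,"ry":0,"rz":0,"dx":0,"dy":0,"dz":0.004,"fingers":0.03}
    - {"rx":0,"ry":0,"rz":0,"dx":0,"dy":0,"dz":0.001,"fingers":0.03}
    - {"rx":0,"ry":0,"rz":0,"dx":0,"dy":0,"dz":0.001,"fingers":0.03}
    - {"rx":0,"ry":0,"rz":0,"dx":0,"dy":0,"dz":0,"fingers":0.03}

```text
time_s: 14.2
position: [0.6719, 0.0336, 0.0375]
tool_rot: [[0.0, 1.0, 0.002], [1.0, 0.0, -0.0], [-0.0, 0.002, -1.0]]
ft_force: [-0.9, -0.7, 1.3]
grip_width: 0.0476
gripper_force: 42.4
```

Request:
arm_command:
  deltas:
    - {"rx":0,"ry":0,"rz":0,"dx":0,"dy":0,"dz":0,"fingers":0.055}
    - {"rx":0,"ry":0,"rz":0,"dx":0,"dy":0,"dz":0,"fingers":0.07}
    - {"rx":0,"ry":0,"rz":0,"dx":0,"dy":0,"dz":0,"fingers":0.085}
    - {"rx":0,"ry":0,"rz":0,"dx":0,"dy":0,"dz":0,"fingers":0.085}
    - {"rx":0,"ry":0,"rz":0,"dx":0,"dy":0,"dz":0,"fingers":0.085}
    - {"rx":0,"ry":0,"rz":0,"dx":0,"dy":0,"dz":0,"fingers":0.085}

```text
time_s: 14.8
position: [0.6715, 0.0336, 0.0363]
tool_rot: [[0.0, 1.0, -0.0], [1.0, -0.0, 0.0], [0.0, -0.0, -1.0]]
ft_force: [-0.3, 0.3, 0.0]
grip_width: 0.085
gripper_force: 0.0
```

Request:
arm_command:
  deltas:
    - {"rx":0,"ry":0,"rz":0,"dx":0,"dy":0,"dz":-0.03,"fingers":0.085}
    - {"rx":0,"ry":0,"rz":0,"dx":0,"dy":0,"dz":-0.04,"fingers":0.085}
    - {"rx":0,"ry":0,"rz":0,"dx":0,"dy":0,"dz":-0.04,"fingers":0.085}
    - {"rx":0,"ry":0,"rz":0,"dx":0,"dy":0,"dz":-0.04,"fingers":0.085}
    - {"rx":0,"ry":0,"rz":0,"dx":0.012,"dy":-0.034,"dz":0,"fingers":0.085}
    - {"rx":0,"ry":0,"rz":0,"dx":0.012,"dy":-0.034,"dz":0,"fingers":0.085}
    - {"rx":0,"ry":0,"rz":0,"dx":0.012,"dy":-0.034,"dz":0,"fingers":0.085}
    - {"rx":0,"ry":0,"rz":0,"dx":0.012,"dy":-0.034,"dz":0,"fingers":0.085}
    - {"rx":0,"ry":0,"rz":0,"dx":0.013,"dy":-0.035,"dz":0,"fingers":0.085}
    - {"rx":0,"ry":0,"rz":0,"dx":0,"dy":0,"dz":0,"fingers":0.085}
    - {"rx":0,"ry":0,"rz":0,"dx":0,"dy":0,"dz":0,"fingers":0.085}

```text
time_s: 15.9
position: [0.5006, 0.0948, 0.1869]
tool_rot: [[-0.001, 1.0, 0.001], [1.0, 0.001, -0.0], [-0.0, 0.001, -1.0]]
ft_force: [0.4, -0.8, 1.0]
grip_width: 0.0847
gripper_force: 0.0
```

```bash
python3 look.py w5
```

```text
[0.501 0.095 0.187] 15.9 [-2.6 20.  85.1 -0.  74.9 -2.6]
blue_lid [262.977 289.769]
yellow_lid [238.21   92.097]
teat [322.733 213.411]
small_knob [318.932 331.935]
big_knob [284.412 388.109]
bluepad [462.828 227.858]
yelpad [443.506 287.123]
```

View pics/w5.png

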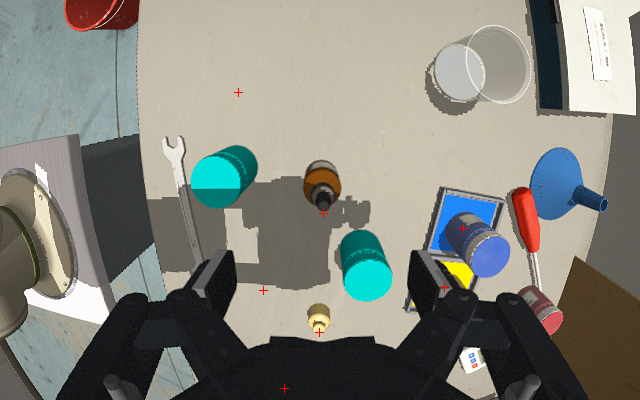

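The blue jar stands in its bay at (480,245). The dropper teat is at (324,205), so y is about 0.097. Grasping it.

Request:
arm_command:
  deltas:
    - {"rx":0,"ry":0,"rz":0,"dx":0.002,"dy":0,"dz":0.04,"fingers":0.085}
    - {"rx":0,"ry":0,"rz":0,"dx":0,"dy":0,"dz":0.04,"fingers":0.085}
    - {"rx":0,"ry":0,"rz":0,"dx":0,"dy":0,"dz":0.04,"fingers":0.085}
    - {"rx":0,"ry":0,"rz":0,"dx":0,"dy":0,"dz":0.018,"fingers":0.085}
    - {"rx":0,"ry":0,"rz":0,"dx":0,"dy":0,"dz":0.006,"fingers":0.085}
    - {"rx":0,"ry":0,"rz":0,"dx":0,"dy":0,"dz":0,"fingers":0.085}
    - {"rx":0,"ry":0,"rz":0,"dx":0,"dy":0,"dz":0,"fingers":0.02}
    - {"rx":0,"ry":0,"rz":0,"dx":0,"dy":0,"dz":0,"fingers":0.02}
    - {"rx":0,"ry":0,"rz":0,"dx":0,"dy":0,"dz":0,"fingers":0.02}
    - {"rx":0,"ry":0,"rz":0,"dx":0,"dy":0,"dz":0,"fingers":0.02}
    - {"rx":0,"ry":0,"rz":0,"dx":0,"dy":0,"dz":0,"fingers":0.02}
    - {"rx":0,"ry":0,"rz":0,"dx":0,"dy":0,"dz":0,"fingers":0.02}
  squeeze: 30

```text
time_s: 17.15
position: [0.5008, 0.0967, 0.0432]
tool_rot: [[-0.0, 1.0, 0.001], [1.0, 0.0, -0.0], [-0.0, 0.001, -1.0]]
ft_force: [-1.2, 0.0, 5.8]
grip_width: 0.0334
gripper_force: 29.5
```

Request:
arm_command:
  deltas:
    - {"rx":0,"ry":0,"rz":0,"dx":0,"dy":0,"dz":-0.03,"fingers":0.02}
    - {"rx":0,"ry":0,"rz":0,"dx":0,"dy":0,"dz":-0.04,"fingers":0.02}
    - {"rx":0,"ry":0,"rz":0,"dx":0,"dy":0,"dz":-0.04,"fingers":0.02}
    - {"rx":0,"ry":0,"rz":0,"dx":0.02,"dy":-0.002,"dz":0,"fingers":0.02}
    - {"rx":0,"ry":0,"rz":0,"dx":0.036,"dy":-0.002,"dz":0,"fingers":0.02}
    - {"rx":0,"ry":0,"rz":0,"dx":0.036,"dy":-0.002,"dz":0,"fingers":0.02}
    - {"rx":0,"ry":0,"rz":0,"dx":0.036,"dy":-0.002,"dz":0,"fingers":0.02}
    - {"rx":0,"ry":0,"rz":0,"dx":0.036,"dy":-0.002,"dz":0,"fingers":0.02}
    - {"rx":0,"ry":0,"rz":0,"dx":0.036,"dy":-0.002,"dz":0,"fingers":0.02}
    - {"rx":0,"ry":0,"rz":0,"dx":0.036,"dy":-0.001,"dz":0,"fingers":0.02}
    - {"rx":0,"ry":0,"rz":0,"dx":0.022,"dy":0,"dz":0,"fingers":0.02}

```text
time_s: 18.25
position: [0.4868, 0.357, 0.1525]
tool_rot: [[-0.002, 1.0, 0.0], [1.0, 0.002, 0.0], [0.0, 0.0, -1.0]]
ft_force: [0.4, -1.3, -0.3]
grip_width: 0.0331
gripper_force: 30.5
```

Request:
arm_command:
  deltas:
    - {"rx":0,"ry":0,"rz":0,"dx":0,"dy":0,"dz":0,"fingers":0.02}
    - {"rx":0,"ry":0,"rz":0,"dx":0,"dy":0,"dz":0,"fingers":0.02}

```text
time_s: 18.45
position: [0.4873, 0.3546, 0.1522]
tool_rot: [[-0.001, 1.0, -0.0], [1.0, 0.001, -0.0], [-0.0, -0.0, -1.0]]
ft_force: [-0.5, 0.0, -0.9]
grip_width: 0.0331
gripper_force: 30.5
```

```bash
python3 look.py w6
```

```text
[0.487 0.355 0.152] 18.45 [24.8 30.7 72.8 -0.  76.5 24.8]
yellow_lid [267.081 364.977]
bluepad [441.544 389.21 ]
stand [322.967 186.02 ]
```

View pics/w6.png

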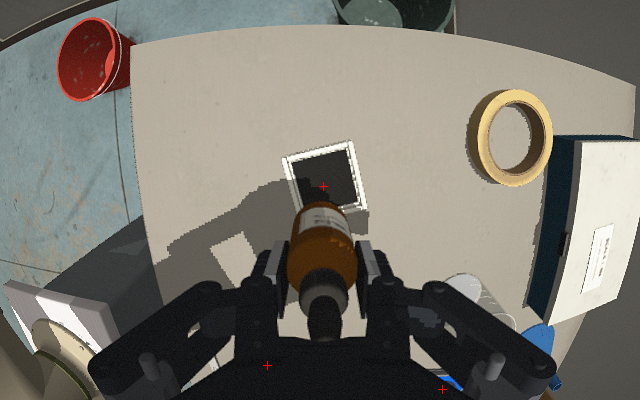

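The dropper is held upright, and the stand bay centre is at about (325,183), next to its mark. Lowering and releasing.

Request:
arm_command:
  deltas:
    - {"rx":0,"ry":0,"rz":0,"dx":0.001,"dy":0.001,"dz":0.04,"fingers":0.02}
    - {"rx":0,"ry":0,"rz":0,"dx":0,"dy":0,"dz":0.035,"fingers":0.02}
    - {"rx":0,"ry":0,"rz":0,"dx":0,"dy":0,"dz":0.02,"fingers":0.02}
    - {"rx":0,"ry":0,"rz":0,"dx":0,"dy":0,"dz":0.007,"fingers":0.02}
    - {"rx":0,"ry":0,"rz":0,"dx":0,"dy":0,"dz":0.001,"fingers":0.02}
    - {"rx":0,"ry":0,"rz":0,"dx":0,"dy":0,"dz":0.001,"fingers":0.02}
    - {"rx":0,"ry":0,"rz":0,"dx":0,"dy":0,"dz":0,"fingers":0.02}
    - {"rx":0,"ry":0,"rz":0,"dx":0,"dy":0,"dz":0,"fingers":0.02}

```text
time_s: 19.3
position: [0.4889, 0.3557, 0.0492]
tool_rot: [[0.0, 1.0, 0.001], [1.0, -0.0, 0.001], [0.001, 0.001, -1.0]]
ft_force: [-1.1, -0.3, -0.8]
grip_width: 0.0332
gripper_force: 30.5
```

Request:
arm_command:
  deltas:
    - {"rx":0,"ry":0,"rz":0,"dx":0,"dy":0,"dz":0,"fingers":0.04}
    - {"rx":0,"ry":0,"rz":0,"dx":0,"dy":0,"dz":0,"fingers":0.055}
    - {"rx":0,"ry":0,"rz":0,"dx":0,"dy":0,"dz":0,"fingers":0.07}
    - {"rx":0,"ry":0,"rz":0,"dx":0,"dy":0,"dz":0,"fingers":0.085}
    - {"rx":0,"ry":0,"rz":0,"dx":0,"dy":0,"dz":0,"fingers":0.085}
    - {"rx":0,"ry":0,"rz":0,"dx":0,"dy":0,"dz":0,"fingers":0.085}

```text
time_s: 19.9
position: [0.4885, 0.3556, 0.0483]
tool_rot: [[-0.0, 1.0, 0.0], [1.0, 0.0, -0.0], [-0.0, 0.0, -1.0]]
ft_force: [-0.3, -0.5, 0.2]
grip_width: 0.0846
gripper_force: 0.0
```

Request:
arm_command:
  deltas:
    - {"rx":0,"ry":0,"rz":0,"dx":0,"dy":0,"dz":-0.03,"fingers":0.085}
    - {"rx":0,"ry":0,"rz":0,"dx":0,"dy":0,"dz":-0.04,"fingers":0.085}
    - {"rx":0,"ry":0,"rz":0,"dx":0,"dy":0,"dz":-0.04,"fingers":0.085}
    - {"rx":0,"ry":0,"rz":0,"dx":0,"dy":0,"dz":-0.022,"fingers":0.085}
    - {"rx":0,"ry":0,"rz":0,"dx":-0.03,"dy":0.001,"dz":0,"fingers":0.085}
    - {"rx":0,"ry":0,"rz":0,"dx":-0.04,"dy":0.001,"dz":0,"fingers":0.085}
    - {"rx":0,"ry":0,"rz":0,"dx":-0.04,"dy":0.001,"dz":0,"fingers":0.085}
    - {"rx":0,"ry":0,"rz":0,"dx":-0.04,"dy":0.001,"dz":0,"fingers":0.085}
    - {"rx":0,"ry":0,"rz":0,"dx":-0.04,"dy":0.001,"dz":0,"fingers":0.085}
    - {"rx":0,"ry":0,"rz":0,"dx":-0.04,"dy":0.001,"dz":0,"fingers":0.085}
    - {"rx":0,"ry":0,"rz":0,"dx":-0.04,"dy":0.001,"dz":0,"fingers":0.085}
    - {"rx":0,"ry":0,"rz":0,"dx":-0.04,"dy":0.001,"dz":0,"fingers":0.085}

```text
time_s: 21.1
position: [0.4963, 0.0441, 0.1805]
tool_rot: [[-0.0, 1.0, 0.0], [1.0, 0.0, -0.0], [-0.0, 0.0, -1.0]]
ft_force: [0.6, -0.1, 0.5]
grip_width: 0.0852
gripper_force: 0.0
```

Request:
arm_command:
  deltas:
    - {"rx":0,"ry":0,"rz":0,"dx":-0.04,"dy":0.001,"dz":0,"fingers":0.085}
    - {"rx":0,"ry":0,"rz":0,"dx":-0.04,"dy":0,"dz":0,"fingers":0.085}
    - {"rx":0,"ry":0,"rz":0,"dx":-0.04,"dy":0,"dz":0,"fingers":0.085}
    - {"rx":0,"ry":0,"rz":0,"dx":-0.012,"dy":0,"dz":0,"fingers":0.085}
    - {"rx":0,"ry":0,"rz":0,"dx":0,"dy":0,"dz":0,"fingers":0.085}
    - {"rx":0,"ry":0,"rz":0,"dx":0,"dy":0,"dz":0,"fingers":0.085}

```text
time_s: 21.7
position: [0.4974, -0.0855, 0.1803]
tool_rot: [[-0.0, 1.0, -0.0], [1.0, 0.0, 0.001], [0.001, -0.0, -1.0]]
ft_force: [-0.5, -0.7, -0.6]
grip_width: 0.0848
gripper_force: 0.0
```

```bash
python3 look.py w7
```

```text
[ 0.497 -0.085  0.18 ] 21.7 [-23.2  19.9  86.4   0.   73.7 -23.2]
blue_lid [253.401  95.21 ]
small_knob [321.781 189.482]
big_knob [275.676 285.568]
bluepad [481.263  75.582]
yelpad [468.584 149.466]
lgwell [332.303 359.892]
smwell [336.563 387.668]
```

View pics/w7.png

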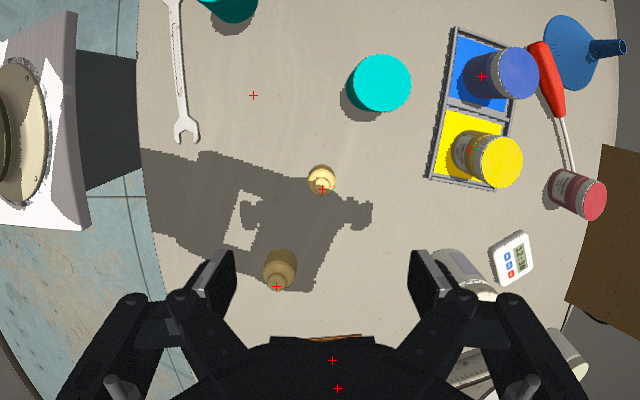

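The small weight knob is at (321,184), about 5 px above its mark, so y is about -0.084. The jars stand in their bays. Descending.

Request:
arm_command:
  deltas:
    - {"rx":0,"ry":0,"rz":0,"dx":0.002,"dy":0,"dz":0.04,"fingers":0.085}
    - {"rx":0,"ry":0,"rz":0,"dx":0,"dy":0,"dz":0.04,"fingers":0.085}
    - {"rx":0,"ry":0,"rz":0,"dx":0,"dy":0,"dz":0.04,"fingers":0.085}
    - {"rx":0,"ry":0,"rz":0,"dx":0,"dy":0,"dz":0.035,"fingers":0.085}
    - {"rx":0,"ry":0,"rz":0,"dx":0,"dy":0,"dz":0.011,"fingers":0.085}
    - {"rx":0,"ry":0,"rz":0,"dx":0,"dy":0,"dz":0.003,"fingers":0.085}
    - {"rx":0,"ry":0,"rz":0,"dx":0,"dy":0,"dz":0,"fingers":0.015}
    - {"rx":0,"ry":0,"rz":0,"dx":0,"dy":0,"dz":0,"fingers":0.015}
    - {"rx":0,"ry":0,"rz":0,"dx":0,"dy":0,"dz":0,"fingers":0.015}
    - {"rx":0,"ry":0,"rz":0,"dx":0,"dy":0,"dz":0,"fingers":0.015}
    - {"rx":0,"ry":0,"rz":0,"dx":0,"dy":0,"dz":0,"fingers":0.015}
    - {"rx":0,"ry":0,"rz":0,"dx":0,"dy":0,"dz":0,"fingers":0.015}
  squeeze: 60

```text
time_s: 22.95
position: [0.4979, -0.0845, 0.0125]
tool_rot: [[0.0, 1.0, 0.001], [1.0, -0.0, -0.001], [-0.001, 0.001, -1.0]]
ft_force: [-1.9, 1.1, 9.2]
grip_width: 0.0241
gripper_force: 58.4
```

Request:
arm_command:
  deltas:
    - {"rx":0,"ry":0,"rz":0,"dx":0,"dy":0,"dz":-0.02,"fingers":0.015}
    - {"rx":0,"ry":0,"rz":0,"dx":0,"dy":0,"dz":-0.04,"fingers":0.015}
    - {"rx":0,"ry":0,"rz":0,"dx":0,"dy":0,"dz":-0.04,"fingers":0.015}
    - {"rx":0,"ry":0,"rz":0,"dx":0,"dy":0,"dz":0,"fingers":0.015}
    - {"rx":0,"ry":0,"rz":0,"dx":0,"dy":0,"dz":0,"fingers":0.015}

```text
time_s: 23.45
position: [0.4974, -0.0844, 0.1117]
tool_rot: [[0.0, 1.0, 0.001], [1.0, -0.0, -0.0], [-0.0, 0.001, -1.0]]
ft_force: [-0.1, 0.7, -2.4]
grip_width: 0.0245
gripper_force: 59.7
```

```bash
python3 look.py w8; python3 -c "
import cv2
a=cv2.imread('pics/w8.png')[150:390,180:460];cv2.imwrite('pics/w8c.png',cv2.resize(a,None,fx=2.4,fy=2.4,interpolation=cv2.INTER_CUBIC))"
```

```text
[ 0.497 -0.084  0.112] 23.45 [-23.1  24.5  92.1  -0.   63.3 -23.1]
blue_lid [227.861  93.137]
small_knob [321.613 215.034]
big_knob [265.568 328.794]
bluepad [515.608  71.874]
yelpad [500.056 161.519]
lgwell [333.587 397.236]
```

View pics/w8c.png

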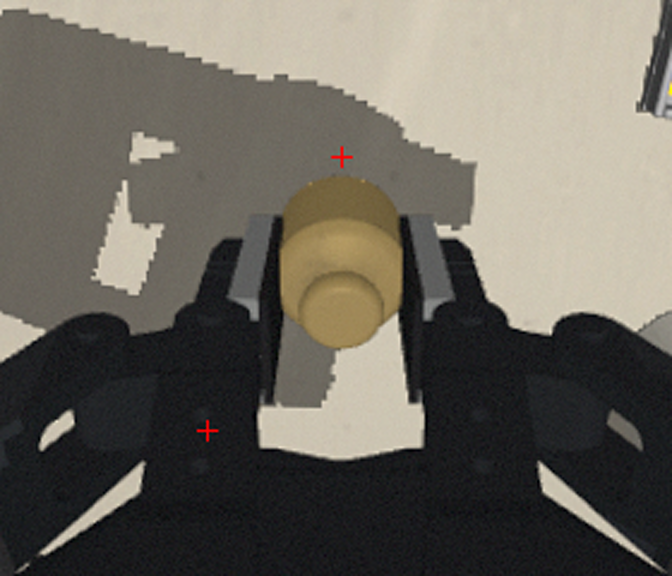

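```bash
python3 - <<'E'
from h import *
T=env.get_image('top');S=env.get_image('side')
a=T['color'][100:200,400:540].copy();b=S['color'][300:400,300:440].copy()
out=np.hstack([cv2.resize(i,None,fx=2.8,fy=4 if 0 else 2.8,interpolation=cv2.INTER_CUBIC) for i in (a,b)])
cv2.imwrite('pics/bal.png',out)
E
```

```text
(no output)
```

View pics/bal.png

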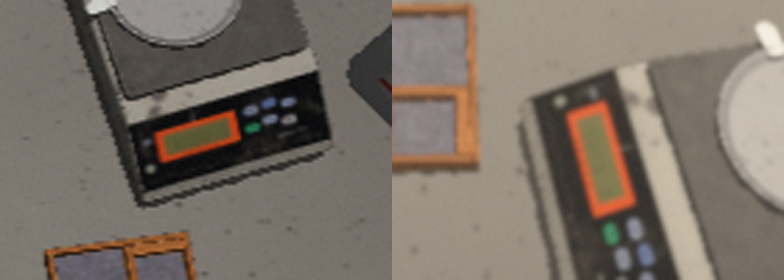

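```bash
python3 - <<'E'
from h import *
T=env.get_image('top');S=env.get_image('side')
print(tri([ray(T,(450.5,168.5)),ray(S,(350.2,336.7))]),atz(T,(449.8,173),0),atz(S,(346.5,339.5),0))
print([tri([ray(T,a),ray(S,b)])[0] for a,b in [((432,187),(328,303)),]])
E
```

```text
(array([ 0.6020335 , -0.39493481,  0.02335893]), [0.0021662195414671095, 0.0021662195414669555]) [ 0.59242794 -0.39930713  0.        ] [ 0.59680752 -0.38775903  0.        ]
[array([ 0.54813344, -0.33369959,  0.05141012])]
```

The balance's front edge is at x≈0.60 and only about 23 mm high there, clear of the fingers. Carrying the small weight to its well.

Request:
arm_command:
  deltas:
    - {"rx":0,"ry":0,"rz":0,"dx":0,"dy":0,"dz":-0.025,"fingers":0.015}
    - {"rx":0,"ry":0,"rz":0,"dx":0,"dy":0,"dz":-0.025,"fingers":0.015}
    - {"rx":0,"ry":0,"rz":0,"dx":-0.025,"dy":0.002,"dz":0,"fingers":0.015}
    - {"rx":0,"ry":0,"rz":0,"dx":-0.04,"dy":0.003,"dz":0,"fingers":0.015}
    - {"rx":0,"ry":0,"rz":0,"dx":-0.04,"dy":0.003,"dz":0,"fingers":0.015}
    - {"rx":0,"ry":0,"rz":0,"dx":-0.04,"dy":0.003,"dz":0,"fingers":0.015}
    - {"rx":0,"ry":0,"rz":0,"dx":-0.04,"dy":0.003,"dz":0,"fingers":0.015}
    - {"rx":0,"ry":0,"rz":0,"dx":-0.04,"dy":0.003,"dz":0,"fingers":0.015}
    - {"rx":0,"ry":0,"rz":0,"dx":-0.04,"dy":0.003,"dz":0,"fingers":0.015}
    - {"rx":0,"ry":0,"rz":0,"dx":-0.04,"dy":0.002,"dz":0,"fingers":0.015}
    - {"rx":0,"ry":0,"rz":0,"dx":-0.024,"dy":0,"dz":0,"fingers":0.015}
    - {"rx":0,"ry":0,"rz":0,"dx":0,"dy":0,"dz":0,"fingers":0.015}

```text
time_s: 24.9
position: [0.5186, -0.4163, 0.1593]
tool_rot: [[0.003, 1.0, -0.002], [1.0, -0.003, 0.001], [0.001, -0.002, -1.0]]
ft_force: [-0.3, 0.8, -2.7]
grip_width: 0.0243
gripper_force: 59.7
```

Request:
arm_command:
  deltas:
    - {"rx":0,"ry":0,"rz":0,"dx":0,"dy":0,"dz":0,"fingers":0.015}
    - {"rx":0,"ry":0,"rz":0,"dx":0,"dy":0,"dz":0,"fingers":0.015}

```text
time_s: 25.1
position: [0.5196, -0.4122, 0.1608]
tool_rot: [[-0.001, 1.0, -0.001], [1.0, 0.001, 0.001], [0.001, -0.001, -1.0]]
ft_force: [-0.0, 0.7, -2.4]
grip_width: 0.0242
gripper_force: 59.7
```

```bash
python3 look.py w9; python3 -c "
import cv2
a=cv2.imread('pics/w9.png')[60:360,150:500];cv2.imwrite('pics/w9c.png',cv2.resize(a,None,fx=2,fy=2,interpolation=cv2.INTER_CUBIC))"
```

```text
[ 0.52  -0.412  0.161] 25.1 [-48.6  36.2  60.8   0.   83.1 -48.7]
lgwell [314.323 117.219]
smwell [322.658 185.264]
```

View pics/w9c.png

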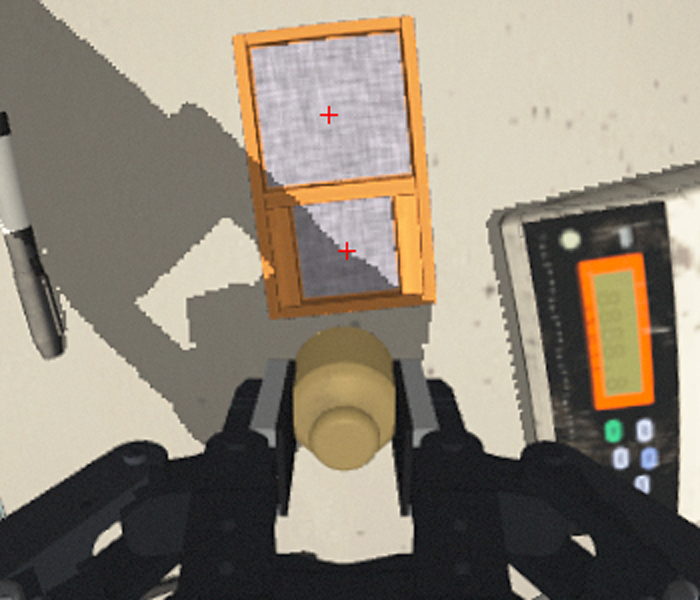

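The marks sit on the well centres (small well (345,248), mark (347,251)). Lowering and releasing.

Request:
arm_command:
  deltas:
    - {"rx":0,"ry":0,"rz":0,"dx":0,"dy":0,"dz":0.035,"fingers":0.015}
    - {"rx":0,"ry":0,"rz":0,"dx":0,"dy":0,"dz":0.04,"fingers":0.015}
    - {"rx":0,"ry":0,"rz":0,"dx":0,"dy":0,"dz":0.04,"fingers":0.015}
    - {"rx":0,"ry":0,"rz":0,"dx":0,"dy":0,"dz":0.02,"fingers":0.015}
    - {"rx":0,"ry":0,"rz":0,"dx":0,"dy":0,"dz":0.006,"fingers":0.015}
    - {"rx":0,"ry":0,"rz":0,"dx":0,"dy":0,"dz":0.001,"fingers":0.015}
    - {"rx":0,"ry":0,"rz":0,"dx":0,"dy":0,"dz":0.001,"fingers":0.015}
    - {"rx":0,"ry":0,"rz":0,"dx":0,"dy":0,"dz":0,"fingers":0.015}

```text
time_s: 25.95
position: [0.5201, -0.4137, 0.0198]
tool_rot: [[-0.0, 1.0, 0.002], [1.0, 0.0, -0.002], [-0.002, 0.002, -1.0]]
ft_force: [0.4, 0.1, -1.9]
grip_width: 0.0243
gripper_force: 59.7
```

Request:
arm_command:
  deltas:
    - {"rx":0,"ry":0,"rz":0,"dx":0,"dy":0,"dz":0,"fingers":0.03}
    - {"rx":0,"ry":0,"rz":0,"dx":0,"dy":0,"dz":0,"fingers":0.04}
    - {"rx":0,"ry":0,"rz":0,"dx":0,"dy":0,"dz":0,"fingers":0.05}
    - {"rx":0,"ry":0,"rz":0,"dx":0,"dy":0,"dz":0,"fingers":0.06}
    - {"rx":0,"ry":0,"rz":0,"dx":0,"dy":0,"dz":0,"fingers":0.06}

```text
time_s: 26.45
position: [0.5195, -0.4134, 0.0184]
tool_rot: [[-0.0, 1.0, 0.0], [1.0, 0.0, -0.0], [-0.0, 0.0, -1.0]]
ft_force: [-0.8, 0.1, 0.5]
grip_width: 0.0598
gripper_force: 0.0
```

Request:
arm_command:
  deltas:
    - {"rx":0,"ry":0,"rz":0,"dx":0,"dy":0,"dz":-0.03,"fingers":0.06}
    - {"rx":0,"ry":0,"rz":0,"dx":0,"dy":0,"dz":-0.04,"fingers":0.06}
    - {"rx":0,"ry":0,"rz":0,"dx":0,"dy":0,"dz":-0.04,"fingers":0.07}
    - {"rx":0,"ry":0,"rz":0,"dx":0,"dy":0,"dz":-0.022,"fingers":0.085}
    - {"rx":0,"ry":0,"rz":0,"dx":0.033,"dy":-0.01,"dz":0,"fingers":0.085}
    - {"rx":0,"ry":0,"rz":0,"dx":0.033,"dy":-0.01,"dz":0,"fingers":0.085}
    - {"rx":0,"ry":0,"rz":0,"dx":0.033,"dy":-0.01,"dz":0,"fingers":0.085}
    - {"rx":0,"ry":0,"rz":0,"dx":0.033,"dy":-0.01,"dz":0,"fingers":0.085}
    - {"rx":0,"ry":0,"rz":0,"dx":0.033,"dy":-0.01,"dz":0,"fingers":0.085}
    - {"rx":0,"ry":0,"rz":0,"dx":0.033,"dy":-0.01,"dz":0,"fingers":0.085}
    - {"rx":0,"ry":0,"rz":0,"dx":0.031,"dy":-0.011,"dz":0,"fingers":0.085}
    - {"rx":0,"ry":0,"rz":0,"dx":0,"dy":0,"dz":0,"fingers":0.085}

```text
time_s: 27.65
position: [0.4472, -0.1812, 0.1506]
tool_rot: [[-0.003, 1.0, -0.001], [1.0, 0.003, 0.001], [0.001, -0.001, -1.0]]
ft_force: [-0.4, -0.0, 0.2]
grip_width: 0.085
gripper_force: 0.0
```

Request:
arm_command:
  deltas:
    - {"rx":0,"ry":0,"rz":0,"dx":0,"dy":0,"dz":0,"fingers":0.085}
    - {"rx":0,"ry":0,"rz":0,"dx":0,"dy":0,"dz":0,"fingers":0.085}

```text
time_s: 27.85
position: [0.449, -0.1853, 0.1504]
tool_rot: [[0.001, 1.0, 0.001], [1.0, -0.001, -0.001], [-0.001, 0.001, -1.0]]
ft_force: [-0.1, -0.6, 0.2]
grip_width: 0.0851
gripper_force: 0.0
```

```bash
python3 - <<'E'
from h import *
w=env.get_image('wrist');print(proj(w,[.449,-.187,.05],True),proj(w,[.449,-.184,.05],True))
print([(np.round(r['box']),r['p']) for r in env.look_for('big_weight',w)])
hsv=cv2.cvtColor(w['color'],cv2.COLOR_BGR2HSV)
n,_,st,ce=cv2.connectedComponentsWithStats(cv2.inRange(hsv,(15,70,60),(32,255,255)))
print([(st[i],ce[i]) for i in range(1,n) if st[i,4]>200])
cv2.imwrite('pics/w10.png',cv2.resize(w['color'][80:300,200:440],None,fx=2.5,fy=2.5))
E
```

```text
[322.17711653 202.86562664] [322.17579553 199.36900241]
[(array([303., 171., 345., 214.]), 0.88)]
[(array([ 491,   22,   64,   81, 2578], dtype=int32), array([518.26803724,  63.613654  ])), (array([ 549,   34,   36,   53, 1447], dtype=int32), array([566.27988943,  59.8341396 ])), (array([ 611,  143,   29,  117, 1808], dtype=int32), array([630.21017699, 212.81803097])), (array([ 302,  168,   42,   47, 1524], dtype=int32), array([322.15813648, 191.52887139])), (array([465, 367,  15,  28, 358], dtype=int32), array([471.86871508, 380.67877095]))]
```

View pics/w10.png

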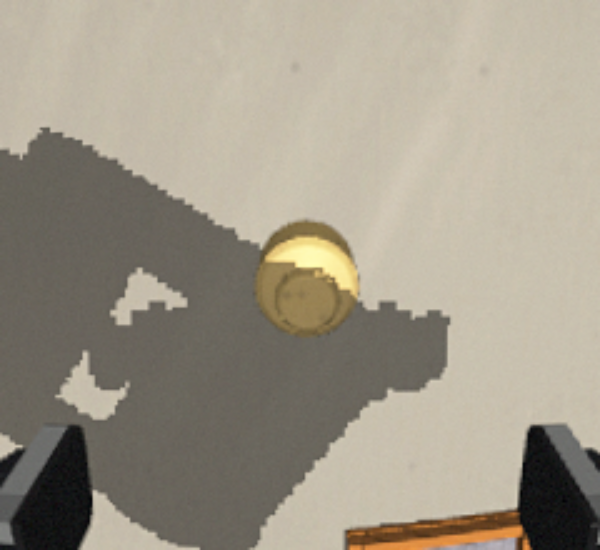

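The big weight knob is at (323,199), matching y = -0.184. Descending.

Request:
arm_command:
  deltas:
    - {"rx":0,"ry":0,"rz":0,"dx":0.001,"dy":0,"dz":0.035,"fingers":0.085}
    - {"rx":0,"ry":0,"rz":0,"dx":0,"dy":0,"dz":0.04,"fingers":0.085}
    - {"rx":0,"ry":0,"rz":0,"dx":0,"dy":0,"dz":0.035,"fingers":0.085}
    - {"rx":0,"ry":0,"rz":0,"dx":0,"dy":0,"dz":0.02,"fingers":0.085}
    - {"rx":0,"ry":0,"rz":0,"dx":0,"dy":0,"dz":0.007,"fingers":0.085}
    - {"rx":0,"ry":0,"rz":0,"dx":0,"dy":0,"dz":0,"fingers":0.085}
    - {"rx":0,"ry":0,"rz":0,"dx":0,"dy":0,"dz":0,"fingers":0.02}
    - {"rx":0,"ry":0,"rz":0,"dx":0,"dy":0,"dz":0,"fingers":0.02}
    - {"rx":0,"ry":0,"rz":0,"dx":0,"dy":0,"dz":0,"fingers":0.02}
    - {"rx":0,"ry":0,"rz":0,"dx":0,"dy":0,"dz":0,"fingers":0.02}
    - {"rx":0,"ry":0,"rz":0,"dx":0,"dy":0,"dz":0,"fingers":0.02}
    - {"rx":0,"ry":0,"rz":0,"dx":0,"dy":0,"dz":0,"fingers":0.02}
  squeeze: 80

```text
time_s: 29.15
position: [0.4491, -0.1837, 0.0146]
tool_rot: [[0.0, 1.0, 0.002], [1.0, -0.0, -0.001], [-0.001, 0.002, -1.0]]
ft_force: [-1.8, 0.8, 9.7]
grip_width: 0.0331
gripper_force: 78.6
```

Request:
arm_command:
  deltas:
    - {"rx":0,"ry":0,"rz":0,"dx":0,"dy":0,"dz":-0.03,"fingers":0.02}
    - {"rx":0,"ry":0,"rz":0,"dx":0,"dy":0,"dz":-0.04,"fingers":0.02}
    - {"rx":0,"ry":0,"rz":0,"dx":0,"dy":0,"dz":-0.04,"fingers":0.02}
    - {"rx":0,"ry":0,"rz":0,"dx":0,"dy":0,"dz":-0.01,"fingers":0.02}
    - {"rx":0,"ry":0,"rz":0,"dx":-0.025,"dy":0.01,"dz":0,"fingers":0.02}
    - {"rx":0,"ry":0,"rz":0,"dx":-0.035,"dy":0.014,"dz":0,"fingers":0.02}
    - {"rx":0,"ry":0,"rz":0,"dx":-0.04,"dy":0.015,"dz":0,"fingers":0.02}
    - {"rx":0,"ry":0,"rz":0,"dx":-0.035,"dy":0.014,"dz":0,"fingers":0.02}
    - {"rx":0,"ry":0,"rz":0,"dx":-0.025,"dy":0.01,"dz":0,"fingers":0.02}
    - {"rx":0,"ry":0,"rz":0,"dx":0,"dy":0,"dz":0,"fingers":0.02}
    - {"rx":0,"ry":0,"rz":0,"dx":0,"dy":0,"dz":0,"fingers":0.02}
    - {"rx":0,"ry":0,"rz":0,"dx":0,"dy":0,"dz":0,"fingers":0.02}

```text
time_s: 30.35
position: [0.5109, -0.3422, 0.1321]
tool_rot: [[-0.0, 1.0, -0.002], [1.0, 0.0, 0.002], [0.002, -0.002, -1.0]]
ft_force: [-0.4, 0.2, -6.2]
grip_width: 0.033
gripper_force: 82.8
```

Request:
arm_command:
  deltas:
    - {"rx":0,"ry":0,"rz":0,"dx":0,"dy":0.001,"dz":0.035,"fingers":0.02}
    - {"rx":0,"ry":0,"rz":0,"dx":0,"dy":0,"dz":0.04,"fingers":0.02}
    - {"rx":0,"ry":0,"rz":0,"dx":0,"dy":0,"dz":0.025,"fingers":0.02}
    - {"rx":0,"ry":0,"rz":0,"dx":0,"dy":0,"dz":0.009,"fingers":0.02}
    - {"rx":0,"ry":0,"rz":0,"dx":0,"dy":0,"dz":0.003,"fingers":0.02}
    - {"rx":0,"ry":0,"rz":0,"dx":0,"dy":0,"dz":0.001,"fingers":0.02}
    - {"rx":0,"ry":0,"rz":0,"dx":0,"dy":0,"dz":0,"fingers":0.02}
    - {"rx":0,"ry":0,"rz":0,"dx":0,"dy":0,"dz":0,"fingers":0.02}

```text
time_s: 31.15
position: [0.5129, -0.3437, 0.0216]
tool_rot: [[-0.0, 1.0, 0.002], [1.0, 0.0, -0.002], [-0.002, 0.002, -1.0]]
ft_force: [0.1, -0.6, -6.7]
grip_width: 0.0329
gripper_force: 82.8
```

Request:
arm_command:
  deltas:
    - {"rx":0,"ry":0,"rz":0,"dx":0,"dy":0,"dz":0,"fingers":0.04}
    - {"rx":0,"ry":0,"rz":0,"dx":0,"dy":0,"dz":0,"fingers":0.05}
    - {"rx":0,"ry":0,"rz":0,"dx":0,"dy":0,"dz":0,"fingers":0.06}
    - {"rx":0,"ry":0,"rz":0,"dx":0,"dy":0,"dz":0,"fingers":0.07}
    - {"rx":0,"ry":0,"rz":0,"dx":0,"dy":0,"dz":0,"fingers":0.07}

```text
time_s: 31.65
position: [0.5126, -0.3435, 0.0205]
tool_rot: [[0.0, 1.0, 0.0], [1.0, -0.0, -0.0], [-0.0, 0.0, -1.0]]
ft_force: [0.2, -1.1, -0.2]
grip_width: 0.07
gripper_force: 0.0
```

Request:
arm_command:
  deltas:
    - {"rx":0,"ry":0,"rz":0,"dx":0,"dy":0,"dz":-0.03,"fingers":0.07}
    - {"rx":0,"ry":0,"rz":0,"dx":0,"dy":0,"dz":-0.04,"fingers":0.07}
    - {"rx":0,"ry":0,"rz":0,"dx":0,"dy":0,"dz":-0.04,"fingers":0.07}
    - {"rx":0,"ry":0,"rz":0,"dx":0,"dy":-0.02,"dz":-0.04,"fingers":0.07}
    - {"rx":0,"ry":0,"rz":0,"dx":0,"dy":-0.04,"dz":-0.02,"fingers":0.07}
    - {"rx":0,"ry":0,"rz":0,"dx":0,"dy":-0.04,"dz":0,"fingers":0.07}
    - {"rx":0,"ry":0,"rz":0,"dx":0,"dy":-0.04,"dz":0,"fingers":0.07}
    - {"rx":0,"ry":0,"rz":0,"dx":0,"dy":-0.02,"dz":0,"fingers":0.07}
    - {"rx":0,"ry":0,"rz":0,"dx":0,"dy":0,"dz":0,"fingers":0.07}
    - {"rx":0,"ry":0,"rz":0,"dx":0,"dy":0,"dz":0,"fingers":0.07}

```text
time_s: 32.65
position: [0.3528, -0.3436, 0.1906]
tool_rot: [[0.001, 1.0, 0.001], [1.0, -0.001, -0.001], [-0.001, 0.001, -1.0]]
ft_force: [0.3, -1.1, 0.3]
grip_width: 0.0697
gripper_force: 0.0
```

```bash
python3 - <<'E'
from h import *
T=env.get_image('top');S=env.get_image('side');print(env.observe()['time_s'])
a=cv2.resize(T['color'][110:270,130:490],(500,222),interpolation=cv2.INTER_CUBIC)
a=cv2.resize(T['color'][120:240,150:490],None,fx=1.45,fy=1.45,interpolation=cv2.INTER_CUBIC)
b=cv2.resize(S['color'][110:380,270:410],None,fx=2.2,fy=2.2,interpolation=cv2.INTER_CUBIC)
c=np.zeros((594,493+b.shape[1],3),np.uint8);c[:a.shape[0],:a.shape[1]]=a;c[:b.shape[0],493:]=b
w=cv2.resize(T['color'][165:240,400:490],None,fx=4.5,fy=4.5,interpolation=cv2.INTER_CUBIC);c[200:200+w.shape[0],:w.shape[1]]=w
cv2.imwrite('pics/fin.png',c);print(c.shape)
E
```

```text
32.75
(594, 801, 3)
```

View pics/fin.png

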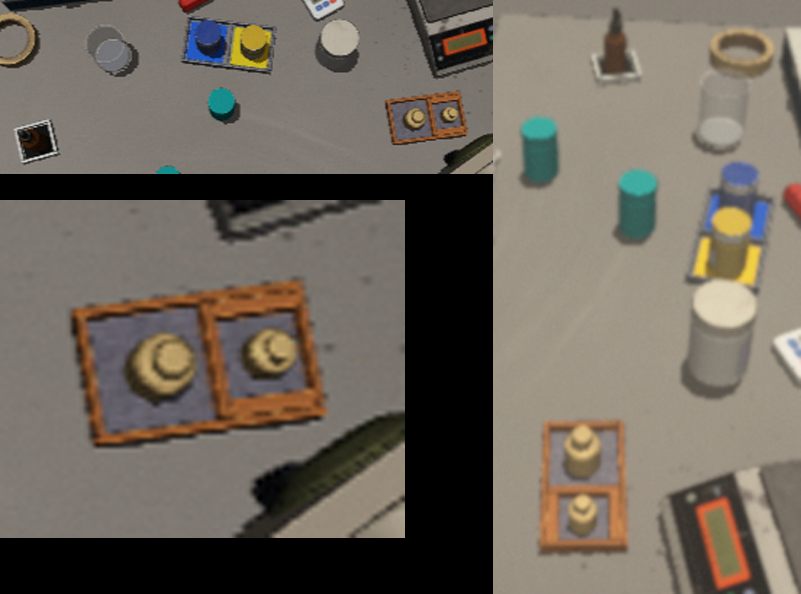

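All five things stand upright in their places: jars at (738,200) and (730,245), bottle at (615,50), weights at (582,455) and (582,515). The beaker at (722,110) and the tub at (722,335) have not moved. Handing in.

```bash
python3 -c "
from rig import env
print(env.close_job())"
```

```text
the job is handed in; nothing more can be done
None
```

I handed the job in at about 33 s on the robot's clock: in the last pictures all five things stand upright in their places, and the beaker and tub look unmoved (the judge gave no result).

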